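Set up the orange grater box

ROBOT

A 6-joint arm with a two-finger parallel gripper is mounted at the origin on the work surface. World frame = base frame: x ahead of the robot, y to its left, z up, the work surface at z = 0. Lengths are in m, angles in rad, forces in N, time in s.
With the tool pointing down it reaches from about 0.3 to 0.775 m from the base axis. Payload 14.6 kg.
Tool frame: the origin (TCP) lies midway between the tips of the shut fingers; the grasp point (between the pads) lies 19 mm behind it (ctrl.pinch_z is the z of the grasp point in the tool frame, in m); z points along the fingers, y is the line along which they close (so a half turn about z gives the same grasp; the last joint's range is limited). The gripper opens to 94 mm and grips with 3 to 60 N. Pads are 16 mm wide; open, the fingers measure 119 mm over their backs; the gripper's body (75 mm by 177 mm) begins 78 mm behind the grasp point.
Start: joints at [1.133, 0.3, 1.521, -0, 1.321, -0.067], TCP at [0.199, 0.513, 0.205] pointing down, gripper open.
Joint ranges: [-3.03, 3.03], [-0.79, 2.21], [0.23, 2.52], [-1.04, 4.18], [0, 3.07], [-2.55, 2.55]. Speed limits (rad/s): [2.22, 2.22, 2.57, 3.14, 3.14, 3.14].

INTERFACE

Orientations are given as [roll, pitch, yaw] about the fixed x, y, z axes, in that order (R = Rz(yaw) Ry(pitch) Rx(roll)).
In Python, from station import ctrl, camera, ticket gives the robot as it stands. The module is installed in compiled form; this text tells all that it offers.
- The arm moves only by the shell command python3 -m inch 'ROWS' [FORCE]. ROWS is text: rows parted by semicolons, each of 7 numbers parted by spaces: the opening, from -1 (shut) to 1 (fully open), then the shift along the tool's x, y, z in units of 0.03 m (1.0 is 0.03 m), then the turn, a rotation vector about the tool's x, y, z in units of 10 degrees (1.0 is 10 degrees). In form: grip dx dy dz rx ry rz; .... A call has 1 to 10 rows; each row shifts and turns the commanded pose from where the row before left it, along the tool's axes as they then stand; what a row does not reach is not made up. A row lasts 1/8 s, in which the tool goes at most 62.5 mm and 10.7 degrees, less where a joint would pass 70% of its speed; a pose out of reach is approached as far as the arm can. A call with a number of a shift or a turn outside -1 to 1 is refused whole. A call with a gripper value outside its range is refused whole. The fingers move at their own pace and stop on an object; FORCE is the grip in N (left out, the last holds). Time passes only in rows, so rows that do not move let the fingers close. It gives the time, the measured TCP pose, the force, the opening and the grip force at its end, in the units of the state.
- ctrl.get_obs(): the state, without advancing time (a new reading comes with each control period).
- camera(name): name is "scene" or "side" or "wrist"; returns a dict with "img" (420x560x3 uint8, blue, green, red), "range_z" (420x560 float32, m along the optical axis (not along the pixel's ray), 0 where there is no reading), "intrinsics" (3x3 intrinsics, pixels), "k1" (the pictures are not rectified: a ray, as slopes to the right and down, at radius r is drawn at 1 + k1 r^2 times it, then the intrinsics apply), "view" (4x4, takes a point from world to camera coordinates). Camera axes: x right, y down, z forward; pixel columns grow to the right and rows downward; lengths in m; the calibration is good to about 2 mm. A picture is of the moment at which its call begins.
- ticket.hand_in(): hands the job in; it is judged then, once.
The state is a dict: "time_s": time; "qpos": joint angles; "joint_vel": joint speeds; "tau": joint torques, N m; "ee_pos": TCP position; "eef_rot": TCP orientation; "force": force on the tool from outside, world axes, zero at the start; "moment": the same for the moment, N m; "grip_width": finger opening in m; "grip_force": force on a finger pad.
Only numpy, scipy, OpenCV 4.12 (cv2) and the standard library are available. Lean on these libraries where they do the work, as an engineer would, in place of code of your own. Each camera call takes 0.05 s, during which the arm holds its last target. There are 200 camera calls.

TASK

Get the orange grater ready for cheese: set the insert with the rows of round holes in the recess on top (do not drop it in) and press it down until it clicks fully home, flush with the top all round, and slide the catch tray all the way into the slot at the grater's foot. Leave the other insert and everything else on the counter where it is.

Things in the scene. Friction and masses are not known exactly. Their poses are not given: they have to be found in the camera images.
- grater: Smooth orange plastic grater box fixed to the counter, 100 (x) x 160 (y) x 50 (z) mm, origin: centre of the underside. Tray slot at counter level in its -x face, recess for an insert in its top. Finger gaps 48 mm wide (y), 23 mm deep from the top, run from the recess out through the middle of the +x and -x sides.
- seat (a point): Centre of the recess floor, 34 mm above the counter, axes as the grater: a seated insert's origin lies here. Recess 68 (x) x 113 (y) x 16 mm deep, mouth bevelled 4 mm wide, open in the middle, a ledge at each y end. A slippery sprung ramp catch in each y end wall stops a placed insert about 7 mm proud; some 10 N straight down clicks it under them.
- slot (a point): Middle of the tray slot's mouth, at counter level in the grater's -x face, 50 mm from its origin; axes as the grater. Slot 86 mm wide (flared to 94 mm at the mouth), 22 mm high, its floor is the counter, back stop 92 mm inside. The tray travels to +x.
- holes_insert: The insert to use: white plastic block with a steel top face showing 4 x 6 round dark holes. 64 (x) x 96 (y) x 16 (z) mm, with a 3 mm thick foot flange along the bottom 108 mm long in y. Origin: centre of the underside; z up. Fits either way round (half turn), long side along the grater's y. 90 g.
- slot_insert: The insert to leave alone: same block and size, but its steel top shows one slanting dark slot with a blade beside it. Origin: centre of the underside.
- tray: White catch tray on the counter, 150 g: open pan 92 (x) x 80 (y) x 16 mm, origin: centre of the pan's underside. A neck 50 mm wide, 4 mm thick leads from its -x end to an upright grip tab. The +x end enters the slot first. Home: origin 4 mm to -x of the grater's origin, axes parallel, pan's -x end level with the grater's face.
- tray_tab (a point): Middle of the top edge of the tray's upright grip tab, 38 mm above the counter, 77 mm from the tray's origin in its -x. The tab is 10 (x) x 40 (y) x 38 mm high; 26 mm of free neck between it and the pan.
- cup: Small white coffee cup, 64 mm wide, 55 mm high, origin: centre of the underside. Leave alone.
- salt_jar: Small glass salt jar, 56 mm wide, 75 mm high, origin: centre of the underside. Leave alone.
- tongs_a: Steel tongs lying beyond the grater, 235 mm long, 72 mm wide, 14 mm high, along their x. Leave alone.
- tongs_b: Steel tongs like tongs_a, lying nearer the robot. Leave alone.
There are look-alikes about, which are no part of the job. Leave any green look-alike of the tray alone.

How it is judged:
By the outcome, as a careful person would: the job done as asked, in the order asked, and still so for the second after the job is handed in, with the robot touching nothing.
It also fails if it takes over 72 s, if anything falls off the work surface, if the arm or the gripper's body presses on something with over 40 N, if the wrist force passes 120 N, or if a joint passes its speed limit or range.

## Working session

There is one attempt and no reset: what is moved stays moved. The work goes in short steps, Python scripts to look and compute and a shell command to move; the robot and the scene stay as the last step left them, time stands still between calls to the robot, and variables do not carry over. Pictures are saved under pics/ and viewed, at most 10 in all, crops included, and the job is handed in when it is done.

```bash
mkdir -p pics; cat > h.py <<'E'
import numpy as np, cv2
from station import ctrl, camera
def shot(n):
    c=camera(n); np.savez('/tmp/%s.npz'%n,**{k:np.asarray(v) for k,v in c.items()}); return c
def load(n): return dict(np.load('/tmp/%s.npz'%n))
def cloud(c):
    K=c['intrinsics'];h,w=c['range_z'].shape
    u,v=np.meshgrid(np.arange(w),np.arange(h))
    p=np.stack([u,v],-1).reshape(-1,1,2).astype(float)
    s=cv2.undistortPoints(p,K,np.array([float(c['k1']),0,0,0])).reshape(h,w,2)
    z=c['range_z'];P=np.stack([s[...,0]*z,s[...,1]*z,z],-1)
    V=np.linalg.inv(c['view']); W=P@V[:3,:3].T+V[:3,3]; W[z==0]=np.nan
    return W
E
python3 - <<'E'
from h import *
a=shot('scene');b=shot('side')
cv2.imwrite('pics/scene.png',a['img']);cv2.imwrite('pics/side.png',b['img'])
print(ctrl.get_obs(),ctrl.pinch_z)
E
```

```text
{'time_s': 0.1, 'qpos': array([ 1.13335317e+00,  3.00431449e-01,  1.52148176e+00, -7.33343341e-06,
        1.32068373e+00, -6.65609100e-02]), 'joint_vel': array([-0.00035242, -0.00054742, -0.00063736, -0.00029655,  0.00055063,
       -0.00041741]), 'tau': array([-6.89089684e-04, -5.32652414e+01, -3.53281224e+01,  7.08326837e-02,
        2.35768704e-02, -3.00318686e-05]), 'ee_pos': array([0.19923338, 0.51241386, 0.20495009]), 'eef_rot': array([-3.14059012e+00, -5.97089725e-05,  2.77071220e+00]), 'force': array([-0.6968932 , -1.19309769,  0.72435873]), 'moment': array([0.00452715, 0.03521137, 0.02276051]), 'grip_force': 0.0, 'grip_width': 0.09402297988804655} -0.0188
```

View pics/scene.png

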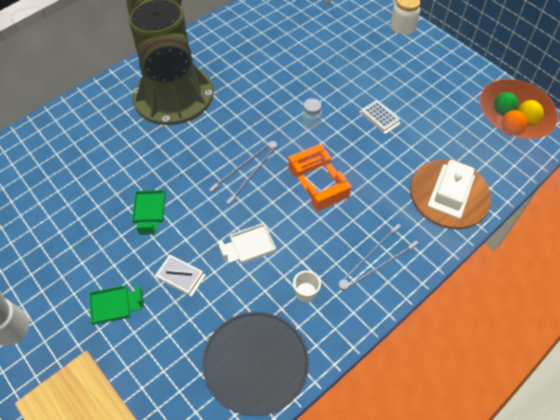

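View pics/side.png

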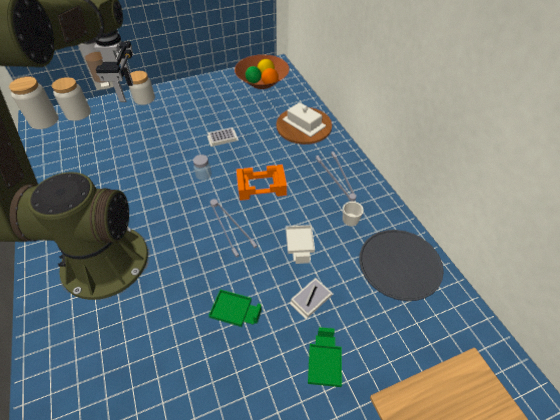

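Scene view: the insert with round holes is at (380,116) and the slot insert (leave) at (180,274). The white tray is at (250,243) with its tab at about (228,250). The grater is at (320,177), and the green look-alikes are at (149,210) and (115,303). By the description I choose (380,116) and (250,243), and I'll check the insert in a close crop.

```bash
cat > meas.py <<'E'
from h import *
def rect(W,m):
    P=W[m][:,:2]; r=cv2.minAreaRect((P*1000).astype(np.float32)); return np.round(r[0],1),np.round(r[1],1),round(r[2],1),len(P),np.round(np.nanmedian(W[m][:,2])*1000,1)
def box(W,u0,u1,v0,v1):
    m=np.zeros(W.shape[:2],bool); m[v0:v1,u0:u1]=1; return m&~np.isnan(W[...,2])
E
python3 - <<'E'
from meas import *
bx={'scene':dict(ins=(355,405,95,135),gr=(283,355,140,212),tray=(215,280,220,268)),
 'side':dict(ins=(203,242,124,148),gr=(232,290,160,202),tray=(280,318,222,265))}
for n in bx:
    c=load(n);W=cloud(c);im=c['img'].astype(int);hsv=cv2.cvtColor(c['img'],cv2.COLOR_BGR2HSV)
    cnt=W[300:400,300:400,2];print(n)
    for k,b in bx[n].items():
        m=box(W,*b);z=W[...,2]
        if k=='gr': mm=m&(hsv[...,0]<20)&(hsv[...,1]>150); print(k,rect(W,mm&(z>.044)),np.percentile(z[mm],[5,50,95]))
        else:
            mm=m&(hsv[...,1]<90)&(hsv[...,2]>110)
            print(k,rect(W,mm&(z>.010)),'all',rect(W,m&(z>.008)))
            if k=='tray': print('tab',rect(W,m&(z>.028)),'pan',rect(W,mm&(z>.009)&(z<.02)))
a=load('scene')['img'][90:140,350:410];b=load('scene')['img'][215:270,210:280]
cv2.imwrite('pics/crop.png',np.hstack([cv2.resize(a,(400,400),interpolation=2),cv2.resize(b,(400,400),interpolation=2)]))
E
```

```text
scene
ins (array([486.1, 402.6]), array([ 71.3, 106.8]), 87.4, 576, np.float64(17.8)) all (array([472.7, 412.9]), array([133.4, 148.2]), 47.1, 608, np.float64(17.5))
gr (array([531.6, 105.1]), array([103.3, 164.2]), 75.8, 861, np.float64(50.8)) [0.01222581 0.04392587 0.05448193]
tray (array([ 556.2, -165.9]), array([127.1,  85. ]), 71.8, 347, np.float64(17.1)) all (array([ 556.3, -158.2]), array([140.2, 120.4]), 44.3, 422, np.float64(15.9))
tab (array([ 539.1, -221.4]), array([10.2, 40.8]), 71.1, 74, np.float64(38.5)) pan (array([ 556. , -165.6]), array([127.3,  84.9]), 71.4, 263, np.float64(14.2))
side
ins (array([484.2, 401.6]), array([70.7, 95.9]), 86.6, 259, np.float64(15.6)) all (array([483.2, 400.3]), array([ 73.4, 104.9]), 86.6, 311, np.float64(15.6))
gr (array([532.3, 103.2]), array([106.9, 157.8]), 75.7, 448, np.float64(49.1)) [0.00698423 0.03991764 0.05128108]
tray (array([ 557.3, -169. ]), array([131.5,  80.1]), 71.5, 240, np.float64(15.9)) all (array([ 557.3, -169. ]), array([131.5,  80.1]), 71.5, 269, np.float64(15.2))
tab (array([ 537.6, -224.7]), array([12.5, 37.9]), 69.0, 60, np.float64(36.5)) pan (array([ 557.4, -168.5]), array([130.5,  80.1]), 71.5, 170, np.float64(13.9))
```

View pics/crop.png

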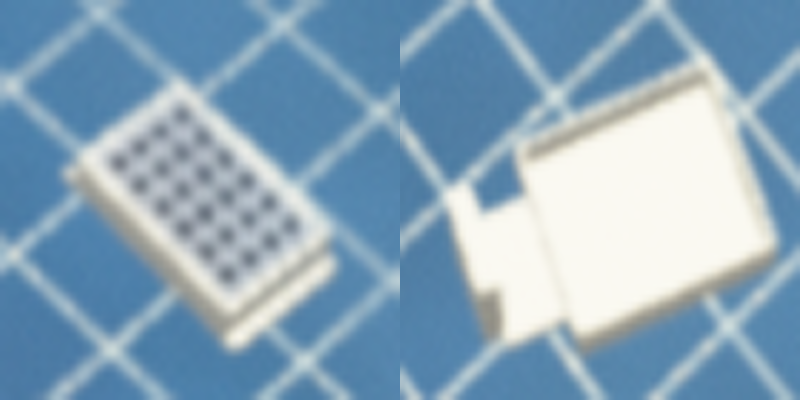

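The crop confirms 4 x 6 round holes on the insert, and the right half shows the white tray with its tab at the lower left. The two cameras agree within about 3 mm and the sizes match the description. Next I move over the insert for a wrist look.

```bash
cat > to.py <<'E'
import sys,numpy as np
from station import ctrl
from scipy.spatial.transform import Rotation as R
def to(x,y,z,ang):
    "mm, angle (deg) of tool y; turn first, then shifts in turned axes"
    o=ctrl.get_obs(); p=o['ee_pos']*1000; r0=R.from_euler('xyz',o['eef_rot'])
    cand=[R.from_euler('xyz',[np.pi,0,np.radians(ang+90+k)]) for k in(0,180)]
    r1=min(cand,key=lambda r:(r0.inv()*r).magnitude())
    rv=np.degrees((r0.inv()*r1).as_rotvec())/10
    d=r1.inv().apply(np.array([x,y,z])-p)/30
    print('turn',np.round(rv,2),'shift',np.round(d,2),'pos',np.round(p,1),'F',np.round(o['force'],1),'w',round(o['grip_width']*1000,1),'gf',round(o['grip_force'],1),'t',round(o['time_s'],2),'q6',round(o['qpos'][5],2))
if __name__=='__main__': to(*map(float,sys.argv[1:5]))
E
python3 to.py 485 402 150 87
```

```text
turn [-0.01 -0.   -1.82] shift [-9.71 -3.18  1.83] pos [199.2 512.4 205. ] F [-0.7 -1.2  0.7] w 94.0 gf 0.0 t 0.1 q6 -0.07
```

```bash
python3 -m inch '1 0 0 0 0 0 -0.91; 1 0 0 0 0 0 -0.91; 1 -1 -.4 0 0 0 0; 1 -1 -.4 0 0 0 0; 1 -1 -.4 0 0 0 0; 1 -1 -.4 .2 0 0 0; 1 -1 -.4 .2 0 0 0; 1 -1 -.3 .3 0 0 0; 1 -1 -.3 .3 0 0 0; 1 -1 -.3 .3 0 0 0'
python3 -m inch '1 -1 -.28 .3 0 0 0; 1 -.7 0 .23 0 0 0; 1 0 0 0 0 0 0; 1 0 0 0 0 0 0'
python3 - <<'E'
from meas import *
c=shot('wrist');W=cloud(c);cv2.imwrite('pics/w1.png',c['img'])
z=W[...,2];print(np.nanpercentile(z,[1,5,50,95]))
m=np.isfinite(z)&(z>.010)&(z<.022)&(abs(W[...,0]-.485)<.09)&(abs(W[...,1]-.402)<.09)
print(rect(W,m))
E
python3 to.py 485 402 5 87
```

```text
time_s: 1.35
ee_pos: [0.4352, 0.4125, 0.1658]
eef_rot: [-3.141, -0.0, 3.088]
force: [-0.4, 0.1, 0.5]
grip_width: 0.094
grip_force: 0.0
time_s: 1.85
ee_pos: [0.4841, 0.4021, 0.1506]
eef_rot: [-3.141, -0.0, 3.089]
force: [-0.9, 0.3, 0.4]
grip_width: 0.0943
grip_force: 0.0
[-0.00239354 -0.00185465 -0.00029373  0.27094316]
(array([483.6, 404. ]), array([64.2, 96.5]), 87.0, 6499, np.float64(15.6))
turn [ 0.  0. -0.] shift [-0.03 -0.01  4.86] pos [484.1 402.2 150.9] F [ 0.6  0.4 -0.4] w 93.8 gf 0.0 t 1.9 q6 -0.88
```

View pics/w1.png

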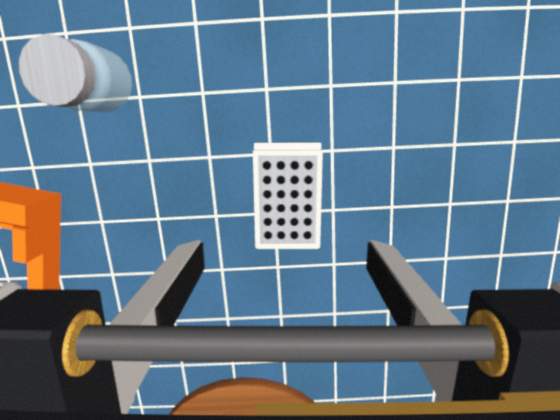

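The wrist view shows the holes insert at (288,195), measuring 64 x 96.5 mm, which is correct. Next I descend and grip.

```bash
python3 -m inch '1 .03 .06 1 0 0 0; 1 0 0 1 0 0 0; 1 0 0 1 0 0 0; 1 0 0 1 0 0 0; 1 0 0 .6 0 0 0; 1 0 0 .3 0 0 0; 1 0 0 0 0 0 0; 1 0 0 0 0 0 0' 30; python3 to.py 484 404 3 87;  python3 -m inch '-1 0 0 0 0 0 0; -1 0 0 0 0 0 0; -1 0 0 0 0 0 0; -1 0 0 0 0 0 0; -1 0 0 0 0 0 0; -1 0 0 0 0 0 0' 30
```

```text
time_s: 2.9
ee_pos: [0.4845, 0.4041, 0.0046]
eef_rot: [3.141, 0.001, 3.088]
force: [-0.4, 0.6, -1.0]
grip_width: 0.0938
grip_force: 0.0
turn [ 0.01  0.01 -0.  ] shift [ 0.02 -0.    0.05] pos [484.5 404.1   4.6] F [-0.4  0.6 -1. ] w 93.8 gf 0.0 t 2.9 q6 -0.88
time_s: 3.65
ee_pos: [0.4841, 0.4038, 0.0037]
eef_rot: [3.141, 0.0, 3.088]
force: [-1.3, 0.1, 2.6]
grip_width: 0.0638
grip_force: 30.0
```

```bash
python3 -m inch '-1 0 0 -.4 0 0 0; -1 0 0 -1 0 0 0; -1 0 0 -1 0 0 0; -1 0 0 -1 0 0 0; -1 0 0 -1 0 0 0; -1 0 0 -.8 0 0 .6; -1 0 0 0 0 0 .6; -1 0 0 0 0 0 0' ; python3 to.py 629 80 165 75.8
```

```text
time_s: 4.65
ee_pos: [0.484, 0.4037, 0.1602]
eef_rot: [3.141, 0.0, 2.88]
force: [0.1, 0.2, -1.4]
grip_width: 0.064
grip_force: 30.0
turn [ 0.    0.   -0.08] shift [-7.33 -9.27 -0.16] pos [484.  403.7 160.2] F [ 0.1  0.2 -1.4] w 64.0 gf 30.0 t 4.65 q6 -0.67
```

```bash
python3 -m inch '-1 -.5 -.7 -.1 0 0 -.08; -1 -.8 -1 0 0 0 0; -1 -.8 -1 0 0 0 0; -1 -.8 -1 0 0 0 0; -1 -.8 -1 0 0 0 0; -1 -.8 -1 0 0 0 0; -1 -.8 -1 0 0 0 0; -1 -.8 -1 0 0 0 0; -1 -.8 -1 0 0 0 0;-1 -.4 -.6 0 0 0 0'; python3 -m inch '-1 0 0 0 0 0 0; -1 0 0 0 0 0 0'
python3 - <<'E'
from meas import *
c=shot('wrist');W=cloud(c);cv2.imwrite('pics/w2.png',c['img'])
z=W[...,2];hsv=cv2.cvtColor(c['img'],cv2.COLOR_BGR2HSV)
o=np.isfinite(z)&(hsv[...,0]<20)&(hsv[...,1]>150)&(abs(W[...,0]-.532)<.12)&(abs(W[...,1]-.104)<.12)
print('top',rect(W,o&(z>.047)),'all',rect(W,o&(z>.02)))
print('held',rect(W,np.isfinite(z)&(z>.1)&(hsv[...,1]<60)&(hsv[...,2]>150)))
E
python3 to.py 532 104 165 75.8
```

```text
time_s: 5.9
ee_pos: [0.6276, 0.0777, 0.1623]
eef_rot: [-3.141, -0.001, 2.894]
force: [-0.0, 0.4, -0.6]
grip_width: 0.0638
grip_force: 30.0
time_s: 6.15
ee_pos: [0.6269, 0.0803, 0.1625]
eef_rot: [3.141, -0.0, 2.894]
force: [0.8, 0.3, -0.7]
grip_width: 0.0636
grip_force: 30.0
top (array([546.6, 103.9]), array([103.8, 167.9]), 76.2, 11443, np.float64(277.5)) all (array([546.6, 103.9]), array([103.8, 167.9]), 76.2, 18081, np.float64(49.2))
held (array([618.5,  80.4]), array([150.2,  92.6]), 75.9, 20215, np.float64(174.5))
turn [ 0. -0.  0.] shift [ 3.26 -0.01 -0.08] pos [626.9  80.4 162.6] F [-0.5 -0.2 -0.8] w 63.4 gf 30.0 t 6.2 q6 -1.25
```

View pics/w2.png

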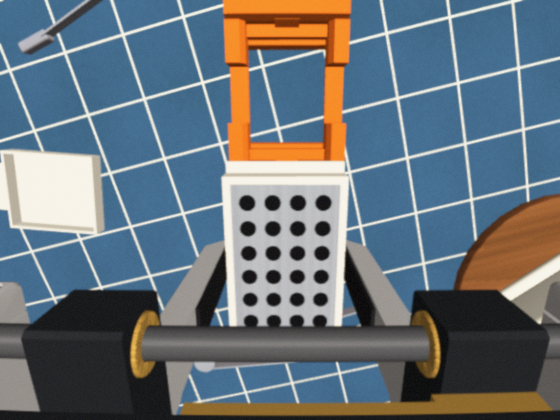

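The wrist view shows the insert squarely held. The grater's far end is cut off at (288,0) and its near end is hidden, so I back off 55 mm and measure again without viewing.

```bash
python3 -m inch '-1 -.6 0 -.2 0 0 0; -1 -.8 0 -.3 0 0 0; -1 -.5 0 0 0 0 0; -1 0 0 0 0 0 0; -1 0 0 0 0 0 0'
cat > g.py <<'E'
from meas import *
c=shot('wrist');W=cloud(c);o=ctrl.get_obs();p=o['ee_pos']
z=W[...,2];hsv=cv2.cvtColor(c['img'],cv2.COLOR_BGR2HSV)
m=np.isfinite(z)&(hsv[...,0]<20)&(hsv[...,1]>150)&(abs(W[...,0]-.532)<.12)&(abs(W[...,1]-.104)<.12)&(z<.06)
print('top',rect(W,m&(z>.046)),'all',rect(W,m&(z>.02)))
v,u=np.where(m);print('px',u.min(),u.max(),v.min(),v.max())
a=o['eef_rot'][2];t=(W[...,:2]-p[:2])@np.array([[np.cos(a),np.sin(a)],[np.sin(a),-np.cos(a)]]).T*1000
h=np.isfinite(z)&(z>p[2]+.009)&(z<p[2]+.016)&(hsv[...,1]<80)&(hsv[...,2]>120)&(abs(t[...,1])<40)
print('held tool-x max',np.percentile(t[h][:,0],[50,98,99.8]),'toolx>30: y range',np.percentile(t[h&(t[...,0]>30)][:,1],[.5,99.5]),'z',np.median(z[h])-p[2])
E
python3 g.py; python3 to.py 532 104 165 75.8
```

```text
time_s: 6.82
ee_pos: [0.6819, 0.066, 0.1774]
eef_rot: [-3.142, -0.001, 2.894]
force: [0.0, 0.6, -1.2]
grip_width: 0.0638
grip_force: 30.0
top (array([582.7,  92.9]), array([99.8, 55.7]), 75.9, 4136, np.float64(49.1)) all (array([559.3,  98.7]), array([ 99.9, 104. ]), 75.9, 7590, np.float64(47.7))
px 229 345 0 121
held tool-x max [11.73307717 47.48089607 48.42181545] toolx>30: y range [-31.56324866  31.46879284] z 0.011631192783301103
turn [-0. -0.  0.] shift [5.16 0.   0.42] pos [681.9  65.9 177.6] F [-0.2 -0.4 -1.5] w 64.1 gf 30.0 t 6.88 q6 -1.28
```

```bash
python3 to.py 532.1 105.4 80 75.9; python3 -m inch '-1 .5 0 0 0 0 0; -1 .9 0 0 0 0 0; -1 1 0 0 0 0 0; -1 1 0 .2 0 0 0; -1 1 0 .4 0 0 0; -1 .6 0 .8 0 0 0; -1 .16 0 .9 0 0 0; -1 0 0 .6 0 0 0; -1 0 0 .3 0 0 0; -1 0 0 0 0 0 0';  python3 to.py 532.1 105.4 60 75.9
```

```text
turn [-0.   -0.   -0.01] shift [5.16 0.06 3.25] pos [681.9  65.9 177.6] F [-0.2 -0.4 -1.5] w 64.1 gf 30.0 t 6.88 q6 -1.28
time_s: 8.12
ee_pos: [0.5323, 0.1035, 0.0815]
eef_rot: [-3.141, -0.0, 2.893]
force: [0.3, -0.1, -1.1]
grip_width: 0.0638
grip_force: 30.0
turn [-0.   -0.   -0.01] shift [0.02 0.06 0.72] pos [532.3 103.5  81.5] F [ 0.3 -0.1 -1.1] w 63.8 gf 30.0 t 8.12 q6 -1.2
```

```bash
python3 -m inch '-1 .02 .06 .3 0 0 0; -1 0 0 .3 0 0 0; -1 0 0 .12 0 0 0; -1 0 0 0 0 0 0'; python3 to.py 532.1 105.4 45 75.9; python3 -m inch '-1 0 0 .1 0 0 0; -1 0 0 .1 0 0 0; -1 0 0 .1 0 0 0; -1 0 0 .1 0 0 0; -1 0 0 0 0 0 0'; python3 to.py 532.1 105.4 45 75.9
```

```text
time_s: 8.62
ee_pos: [0.5323, 0.1052, 0.0597]
eef_rot: [-3.141, -0.0, 2.893]
force: [-0.1, -0.6, -1.7]
grip_width: 0.0636
grip_force: 30.0
turn [-0.   -0.   -0.01] shift [0.01 0.   0.49] pos [532.3 105.2  59.7] F [-0.1 -0.6 -1.7] w 63.6 gf 30.0 t 8.62 q6 -1.19
time_s: 9.25
ee_pos: [0.5322, 0.1052, 0.0477]
eef_rot: [-3.141, -0.0, 2.893]
force: [0.9, -0.5, -1.1]
grip_width: 0.0639
grip_force: 30.0
turn [-0.   -0.   -0.01] shift [0.01 0.   0.09] pos [532.2 105.2  47.7] F [ 0.9 -0.5 -1.1] w 63.9 gf 30.0 t 9.25 q6 -1.19
```

```bash
python3 -m inch '-1 0 0 .08 0 0 0; -1 0 0 .05 0 0 0; -1 0 0 .05 0 0 0; -1 0 0 0 0 0 0' 45; python3 -m inch '-1 0 0 .05 0 0 0; -1 0 0 .05 0 0 0;-1 0 0 0 0 0 0'; python3 to.py 532.1 105.4 37.7 75.9
```

```text
time_s: 9.75
ee_pos: [0.5331, 0.1053, 0.0434]
eef_rot: [3.141, 0.002, 2.893]
force: [0.6, -1.3, 7.5]
grip_width: 0.0635
grip_force: 45.0
time_s: 10.12
ee_pos: [0.532, 0.1052, 0.0391]
eef_rot: [-3.141, -0.001, 2.893]
force: [-0.4, -0.5, -0.6]
grip_width: 0.0634
grip_force: 45.0
turn [-0.   -0.01 -0.01] shift [-0.    0.01  0.05] pos [532.  105.2  39.1] F [-0.4 -0.5 -0.6] w 63.4 gf 45.0 t 10.12 q6 -1.19
```

```bash
python3 -m inch '-1 0 0 .05 0 0 0; -1 0 0 .05 0 0 0; -1 0 0 0 0 0 0'; python3 -m inch '-1 0 0 .04 0 0 0; -1 0 0 .04 0 0 0; -1 0 0 0 0 0 0'
```

```text
time_s: 10.5
ee_pos: [0.5324, 0.1053, 0.0376]
eef_rot: [3.142, 0.0, 2.893]
force: [-6.9, -1.6, 15.6]
grip_width: 0.0634
grip_force: 45.0
time_s: 10.88
ee_pos: [0.5327, 0.1053, 0.0375]
eef_rot: [3.141, 0.001, 2.893]
force: [-19.3, -3.8, 43.2]
grip_width: 0.0634
grip_force: 45.0
```

```bash
python3 -m inch '-1 0 0 -.12 0 0 0; -1 0 0 0 0 0 0; 1 0 0 0 0 0 0; 1 0 0 0 0 0 0; 1 0 0 0 0 0 0; 1 0 0 -.5 0 0 0; 1 0 0 -1 0 0 0;1 0 0 -1 0 0 0; 1 0 0 -1 0 0 0; 1 0 0 0 0 0 0'
python3 - <<'E'
from meas import *
c=shot('wrist');W=cloud(c);cv2.imwrite('pics/w3.png',c['img']);z=W[...,2]
g=np.array([.5321,.1054]);a=np.radians(75.9);D=W[...,:2]-g
x=D@[np.cos(a),np.sin(a)]*1000;y=D@[-np.sin(a),np.cos(a)]*1000
hsv=cv2.cvtColor(c['img'],cv2.COLOR_BGR2HSV)
for n,s in dict(mid=(abs(x)<28)&(abs(y)<10),ye=(abs(x)<30)&(y>41)&(y<47),yw=(abs(x)<30)&(y<-41)&(y>-47),xp=(x>29)&(x<31)&(abs(y)<40),xm=(x<-29)&(x>-31)&(abs(y)<40),rimE=(abs(x)<40)&(y>64)&(y<76),rimW=(abs(x)<40)&(y<-64)&(y>-76)).items():
    s=s&np.isfinite(z)&(z<.07); print(n,s.sum(),np.nanmedian(z[s])*1000 if s.any() else None)
E
python3 to.py 538.5 -223 150 71.5
```

```text
time_s: 12.12
ee_pos: [0.5334, 0.1054, 0.1457]
eef_rot: [3.14, 0.004, 2.893]
force: [0.5, 1.0, -0.3]
grip_width: 0.0941
grip_force: 0.0
mid 1506 49.67949073060479
ye 515 49.427242601092104
yw 404 49.30272099865993
xp 214 49.13110179680346
xm 203 49.128409289722065
rimE 1507 49.18680819782401
rimW 1044 49.09694661299399
turn [0.   0.01 0.43] shift [ -3.66 -10.32  -0.21] pos [532.7 105.3 143.8] F [ 0.1 -0.2 -1. ] w 93.9 gf 0.0 t 12.18 q6 -1.19
```

View pics/w3.png

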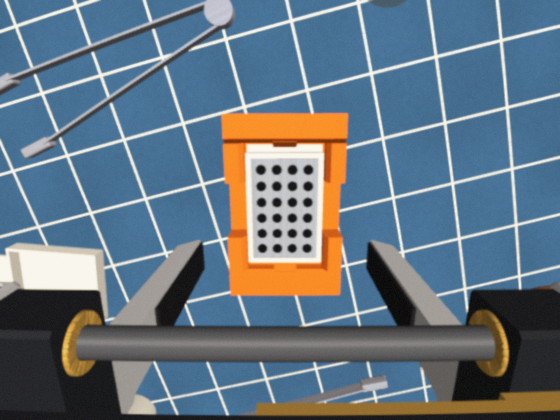

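The wrist view shows the insert seated at (285,205) and level with the rim, within 0.5 mm at every side. Next is the tray.

```bash
python3 -m inch '1 -.2 -1 0 0 0 .43; 1 -.4 -1 0 0 0 0; 1 -.4 -1 0 0 0 0; 1 -.4 -1 0 0 0 0; 1 -.4 -1 0 0 0 0; 1 -.4 -1 0 0 0 0; 1 -.4 -1 0 0 0 0; 1 -.4 -1 0 0 0 0; 1 -.4 -1 0 0 0 0; 1 -.3 -1 -.1 0 0 0'; python3 -m inch '-.5 0 -.32 -.1 0 0 0; -.5 0 0 0 0 0 0; -.5 0 0 0 0 0 0'
cat > tr.py <<'E'
from meas import *
import sys
cx,cy=float(sys.argv[1]),float(sys.argv[2])
c=shot('wrist');W=cloud(c);z=W[...,2];hsv=cv2.cvtColor(c['img'],cv2.COLOR_BGR2HSV)
w=np.isfinite(z)&(hsv[...,1]<70)&(hsv[...,2]>120)&(z<.045)&(np.hypot(W[...,0]-cx,W[...,1]-cy)<.14)
for n,m in dict(tab=w&(z>.034)&(z<.042),pan=w&(z>.0135)&(z<.018)).items():
    print(n,rect(W,m)); v,u=np.where(m);print('px',u.min(),u.max(),v.min(),v.max())
E
python3 tr.py .555 -.17; python3 to.py 538.5 -223 150 71.5
```

```text
time_s: 13.42
ee_pos: [0.5439, -0.2155, 0.1443]
eef_rot: [3.141, -0.002, 2.818]
force: [-0.2, 0.4, -0.1]
grip_width: 0.0941
grip_force: 0.0
time_s: 13.8
ee_pos: [0.5414, -0.2228, 0.1485]
eef_rot: [3.141, -0.001, 2.819]
force: [0.1, 0.0, -0.4]
grip_width: 0.0673
grip_force: 0.0
tab (array([ 537.9, -223. ]), array([ 9.9, 40.1]), 71.2, 516, np.float64(37.2))
px 278 289 182 225
pan (array([ 544.7, -204. ]), array([207.9,  80.2]), 71.4, 1366, np.float64(15.2))
px 197 416 157 238
turn [ 0. -0.  0.] shift [ 0.09 -0.04 -0.05] pos [ 541.5 -222.8  148.6] F [-0.6 -0.4 -0.6] w 63.5 gf 0.0 t 13.85 q6 -1.7
```

```bash
python3 to.py 537.9 -223 10 71.3; python3 -m inch '-.45 .12 -.05 .5 0 0 .02; -.45 0 0 .6 0 0 0; -.45 0 0 1 0 0 0; -.45 0 0 .7 0 0 0; -.45 0 0 .2 0 0 0; -.45 0 0 0 0 0 0'; python3 to.py 537.9 -223 10 71.3
```

```text
turn [ 0.   -0.    0.02] shift [ 0.11 -0.04  4.62] pos [ 541.5 -222.8  148.6] F [-0.6 -0.4 -0.6] w 63.5 gf 0.0 t 13.85 q6 -1.7
time_s: 14.6
ee_pos: [0.5374, -0.224, 0.0584]
eef_rot: [3.142, -0.001, 2.814]
force: [0.0, -0.1, 0.5]
grip_width: 0.0257
grip_force: 0.0
turn [ 0. -0. -0.] shift [-0.01  0.04  1.61] pos [ 537.4 -224.    58.4] F [ 0.  -0.1  0.5] w 25.7 gf 0.0 t 14.6 q6 -1.7
```

```bash
python3 -m inch '-.45 0 .04 .6 0 0 0; -.45 0 0 .5 0 0 0; -.45 0 0 .35 0 0 0; -.45 0 0 .15 0 0 0; -.45 0 0 0 0 0 0;-1 0 0 0 0 0 0; -1 0 0 0 0 0 0;-1 0 0 0 0 0 0;-1 0 0 0 0 0 0' 25
python3 - <<'E'
import numpy as np
g=np.array([532.1,105.4]);a=np.radians(75.9);d=np.array([np.cos(a),np.sin(a)])
print('home tab',g-81*d,'pre tab (pan front 12 short of mouth)',g-(50+12+46+77)*d)
E
python3 to.py 487.0 -74.0 10 75.9
```

```text
time_s: 15.72
ee_pos: [0.5381, -0.223, 0.0112]
eef_rot: [-3.142, 0.001, 2.814]
force: [0.1, 0.6, 4.3]
grip_width: 0.0099
grip_force: 25.0
home tab [512.36718405  26.84036676] pre tab (pan front 12 short of mouth) [487.03122282 -74.02632283]
turn [-0.    0.   -0.46] shift [2.86 4.4  0.04] pos [ 538.1 -223.    11.2] F [0.1 0.6 4.3] w 9.9 gf 25.0 t 15.72 q6 -1.7
```

```bash
python3 - <<'E'
from meas import *
W=cloud(load('scene'))
for u,v in[(213,188),(231,201),(273,146),(262,165),(245,187),(344,286)]: print(u,v,np.round(W[v,u]*1000))
g=np.array([532.1,105.4]);a=np.radians(75.9);d=np.array([np.cos(a),np.sin(a)]);n=np.array([-d[1],d[0]])
o=g-(50+12+46)*d
print([np.round(o+sx*46*d+sy*40*n) for sx in(-1,1) for sy in(-1,1)])
E
```

```text
213 188 [ 366. -123.   12.]
231 201 [ 431. -112.   12.]
273 146 [368.  88.  18.]
262 165 [391.  28.   5.]
245 187 [417. -54.   5.]
344 286 [800. -63.  17.]
[array([533., -54.]), array([456., -34.]), array([556.,  36.]), array([478.,  55.])]
```

```bash
python3 -m inch '-1 0 0 0 0 0 -.23; -1 0 0 0 0 0 -.23; -1 .3 .45 0 0 0 0; -1 .4 .6 0 0 0 0; -1 .4 .6 0 0 0 0; -1 .4 .6 0 0 0 0; -1 .4 .65 0 0 0 0; -1 .4 .6 0 0 0 0; -1 .36 .6 0 0 0 0; -1 .2 .3 0 0 0 0' 35; python3 -m inch '-1 0 0 0 0 0 0; -1 0 0 0 0 0 0'
cat > sc.py <<'E'
from meas import *
g=np.array([532.1,105.4]);a=np.radians(75.9);d=np.array([np.cos(a),np.sin(a)]);n=np.array([-d[1],d[0]])
for k in('scene','side'):
    c=shot(k);W=cloud(c)*1000;z=W[...,2];hsv=cv2.cvtColor(c['img'],cv2.COLOR_BGR2HSV)
    X=(W[...,:2]-g)@d;Y=(W[...,:2]-g)@n
    m=np.isfinite(z)&(hsv[...,1]<70)&(hsv[...,2]>120)&(z>8)&(z<22)&(X<-52)&(X>-170)&(abs(Y)<60)
    if m.sum()<20: print(k,'few',m.sum()); continue
    r=cv2.minAreaRect(np.stack([X[m],Y[m]],1).astype(np.float32));print(k,m.sum(),r,np.percentile(X[m],[1,99]),np.percentile(Y[m],[1,99]))
cv2.imwrite('pics/%s.png'%__import__('sys').argv[1],np.hstack([cv2.resize(load('scene')['img'][110:290,190:370],(400,400)),cv2.resize(load('side')['img'][130:290,210:370],(400,400))]))
E
python3 sc.py s2; python3 to.py 487.0 -74.0 10 75.9
```

```text
time_s: 16.98
ee_pos: [0.4867, -0.0727, 0.0111]
eef_rot: [-3.141, 0.001, 2.895]
force: [0.6, -4.5, 5.2]
grip_width: 0.0097
grip_force: 35.0
time_s: 17.23
ee_pos: [0.4864, -0.0722, 0.0111]
eef_rot: [3.14, -0.001, 2.895]
force: [-1.2, 7.9, 11.3]
grip_width: 0.0101
grip_force: 35.0
scene 255 ((-110.58271789550781, -2.5425949096679688), (91.55438995361328, 118.55546569824219), 88.64389038085938) [-157.54533008  -60.92310274] [-40.61905365  41.92860093]
side 26 ((-109.53756713867188, 36.913936614990234), (92.21942901611328, 7.112742900848389), 0.46374401450157166) [-155.29004978  -63.40924483] [33.17643719 40.33694154]
turn [ 0.01 -0.   -0.01] shift [-0.03 -0.05  0.04] pos [486.4 -72.2  11.1] F [-2.2  7.7 11.3] w 9.6 gf 35.0 t 17.32 q6 -1.55
```

View pics/s2.png

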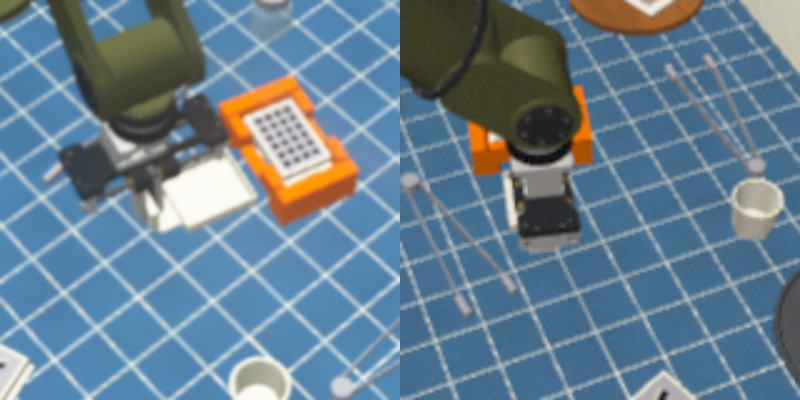

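The scene crop shows the tray in the gripper at (205,190), square in front of the slot, and the insert still seated. Next I push it in.

```bash
python3 -m inch '-1 -.03 .2 -.04 0 0 0; -1 0 .3 0 0 0 0; -1 0 .4 0 0 0 0; -1 0 .4 0 0 0 0; -1 0 .4 0 0 0 0; -1 0 .4 0 0 0 0; -1 0 .4 0 0 0 0; -1 0 0 0 0 0 0'; python3 to.py 512.4 26.8 10 75.9
```

```text
time_s: 18.32
ee_pos: [0.5063, -0.0007, 0.0119]
eef_rot: [-3.142, 0.0, 2.896]
force: [-0.5, -0.6, -1.3]
grip_width: 0.0102
grip_force: 35.0
turn [-0.  0.  0.] shift [0.03 0.94 0.06] pos [506.3  -0.7  11.9] F [-0.5 -0.6 -1.3] w 10.2 gf 35.0 t 18.32 q6 -1.4
```

```bash
python3 -m inch '-1 0 .3 0 0 0 0; -1 0 .3 0 0 0 0; -1 0 .2 0 0 0 0; -1 0 .1 0 0 0 0; -1 0 0 0 0 0 0'; python3 to.py 512.4 26.8 10 75.9;python3 -m inch '-1 0 .06 0 0 0 0; -1 0 .06 0 0 0 0; -1 0 0 0 0 0 0'; python3 to.py 512.4 26.8 10 75.9
```

```text
time_s: 18.95
ee_pos: [0.5128, 0.0249, 0.0119]
eef_rot: [-3.142, -0.0, 2.895]
force: [1.0, 0.1, -2.2]
grip_width: 0.0098
grip_force: 35.0
turn [-0. -0. -0.] shift [0.03 0.06 0.06] pos [512.8  24.9  11.9] F [ 1.   0.1 -2.2] w 9.8 gf 35.0 t 18.95 q6 -1.35
time_s: 19.32
ee_pos: [0.5134, 0.0268, 0.012]
eef_rot: [-3.139, -0.0, 2.895]
force: [-2.8, -12.0, 1.1]
grip_width: 0.0097
grip_force: 35.0
turn [-0.01 -0.   -0.01] shift [ 0.03 -0.01  0.07] pos [513.4  26.8  12. ] F [ -2.8 -12.    1.1] w 9.7 gf 35.0 t 19.32 q6 -1.34
```

The stop was felt at the expected spot. I push once more, relax, release and lift.

```bash
python3 -m inch '-1 0 .05 0 0 0 0; -1 0 0 0 0 0 0; -1 0 -.11 0 0 0 0; -1 0 0 0 0 0 0; -.5 0 0 0 0 0 0; -.5 0 0 0 0 0 0; -.5 0 0 0 0 0 0'; python3 -m inch '-.5 0 0 -.3 0 0 0; -.5 0 0 -.6 0 0 0; -.5 0 0 -1 0 0 0; -.5 0 0 -1 0 0 0; -.5 0 0 -1 0 0 0; -.5 0 -1 -1 0 0 0; -.5 0 -1 -1 0 0 0; -.5 -.5 -1 0 0 0 0;-.5 -1 0 0 0 0 0;-.5 0 0 0 0 0 0'
python3 - <<'E'
from meas import *
c=shot('wrist');W=cloud(c);z=W[...,2]*1000;cv2.imwrite('pics/w4.png',c['img'])
g=np.array([.5321,.1054]);a=np.radians(75.9);D=W[...,:2]-g
x=D@[np.cos(a),np.sin(a)]*1000;y=D@[-np.sin(a),np.cos(a)]*1000
hsv=cv2.cvtColor(c['img'],cv2.COLOR_BGR2HSV)
s=(z>33)&(z<42)&(hsv[...,1]<70)&(x<-60)&(x>-130)&(abs(y)<50)
print('tab',s.sum(),np.percentile(x[s],[1,50,99]),np.percentile(y[s],[1,99]))
for n,s in dict(ye=(abs(x)<30)&(y>41)&(y<47),yw=(abs(x)<30)&(y<-41)&(y>-47),rimE=(abs(x)<40)&(y>64)&(y<76)).items():
    s=s&np.isfinite(z)&(z<70); print(n,s.sum(),np.nanmedian(z[s]) if s.any() else None)
s=(z>8)&(z<20)&(hsv[...,1]<70)&(x<-50.5)&(x>-75)&(abs(y)<45);print('pan outside pts',s.sum())
E
python3 to.py 512 27 100 75.9
```

```text
time_s: 20.2
ee_pos: [0.5133, 0.0266, 0.012]
eef_rot: [3.142, 0.0, 2.895]
force: [-0.6, -0.3, -0.1]
grip_width: 0.0236
grip_force: 0.0
time_s: 21.45
ee_pos: [0.5355, -0.0723, 0.1892]
eef_rot: [3.142, 0.0, 2.894]
force: [-0.5, -0.1, -0.8]
grip_width: 0.0233
grip_force: 0.0
tab 466 [-86.54250328 -81.88827543 -76.28644488] [-19.98489283  18.83868488]
ye 449 49.3934063031512
yw 349 49.288770664601685
rimE 1222 49.32926033122143
pan outside pts 13
turn [ 0.   -0.   -0.01] shift [1.54 3.01 2.97] pos [534.7 -71.8 189. ] F [-0.3  0.4 -1. ] w 23.3 gf 0.0 t 21.5 q6 -1.53
```

View pics/w4.png

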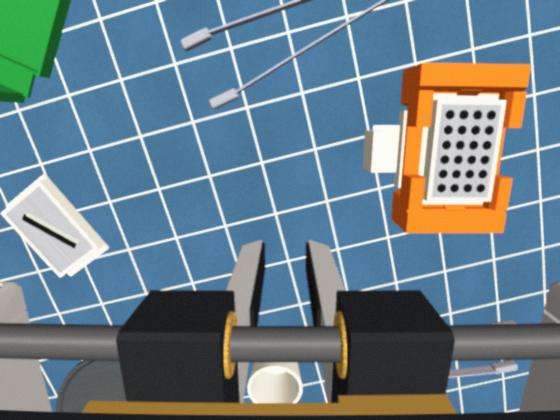

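The wrist view shows the insert flush at (465,150). The tray is in the slot with its tab at (383,150), 81.5 mm from the grater's centre against 81 when home. The rest looks undisturbed.

```bash
python3 -c "
from station import ticket
print(ticket.hand_in())"
```

```text
the job is handed in; nothing more can be done
None
```

I set the holes insert in the grater and clicked it down flush all round, then slid the tray in until it met the back stop, and handed the job in at about 21.5 s; nothing else was touched.

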